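Slide the sample block onto the cold plate and clamp it

ROBOT

A 6-joint arm with a two-finger parallel gripper is mounted at the origin on a cart in front of the work surface, level with it; the furniture and walls round the work are solid. World frame = base frame: x ahead of the robot, y to its left, z up, the work surface at z = 0. Lengths are in m, angles in rad, forces in N, time in s.
With the tool pointing down it reaches from about 0.3 to 1 m from the base axis. Payload 5.1 kg.
Tool frame: the origin (TCP) lies midway between the tips of the shut fingers; the grasp point (between the pads) lies 19 mm behind it; z points along the fingers, y is the line along which they close (so a half turn about z gives the same grasp; the last joint's range is limited). The gripper opens to 95 mm and grips with 3 to 60 N. Pads are 20 mm wide; open, the fingers measure 119 mm over their backs; the gripper's body (75 mm by 180 mm) begins 59 mm behind the grasp point.
Start: joints at [-1.348, 0.124, 1.65, -0, 1.367, -0.083], TCP at [0.196, -0.62, 0.185] pointing down, gripper open.
Joint ranges: [-2.61, 2.61], [-1.02, 2.33], [0.03, 2.71], [-1.35, 4.49], [0.32, 2.68], [-2.91, 2.91]. Speed limits (rad/s): [2.57, 2.57, 3.14, 3.14, 3.14, 3.14].

INTERFACE

Orientations are given as a unit quaternion [x, y, z, w].
In Python, from workcell import robot gives the robot as it stands. The module is installed in compiled form; this text tells all that it offers.
- The arm moves only by the tool step_arm, never from a script. Its argument "moves" is a list of rows, each a list of 5 numbers: the shift along the tool's x, y, z in units of 50 mm (1.0 is 50 mm), then the turn about the tool's z in units of 0.15 rad (1.0 is 0.15 rad), then the closure, from 0 (fully open) to 1 (shut). In form: [[tx, ty, tz, roll, jaw], ...]. A call has exactly 8 rows; each row shifts and turns the commanded pose from where the row before left it, along the tool's axes as they then stand; what a row does not reach is not made up. A row lasts 1/10 s, in which the tool goes at most 50 mm and 8.59 degrees, less where a joint would pass 70% of its speed; a pose out of reach is approached as far as the arm can. A call with a number of a shift or a turn outside -1 to 1 is refused whole. A call with a gripper value outside its range is refused whole. The fingers move at their own pace and stop on an object; the grip force is fixed at half the most. Time passes only in rows, so rows that do not move let the fingers close, or fill a call up. It gives the time, the measured TCP pose, the force, the opening and the grip force at its end, in the units of the state.
- robot.get_obs(): the state, without advancing time (a new reading comes with each control period).
- robot.capture(name): name is "scene" or "top"; returns the picture (384x512x3 uint8, red, green, blue); there is no depth.
- robot.camera_info(name): a dict with "fx", "fy", "cx", "cy" (pixels), "T" (4x4, takes a point from camera to world coordinates). Camera axes: x right, y down, z forward; pixel columns grow to the right and rows downward; lengths in m; the calibration is good to about 2 mm. A picture is of the moment at which its call begins. camera_info takes no time and is no camera call.
- robot.sign_off(): hands the job in; it is judged then, once.
The state is a dict: "t": time; "joints": joint angles; "joint_velocities": joint speeds; "joint_efforts": joint torques, N m; "ee_pos": TCP position; "tool_rot": TCP orientation; "ft_force": force on the tool from outside, world axes, zero at the start; "torque": the same for the moment, N m; "opening": finger opening in m; "grip_force": force on a finger pad.
Only numpy, scipy, OpenCV 4.12 (cv2) and the standard library are available. Lean on these libraries where they do the work, as an engineer would, in place of code of your own. Each camera call takes 0.05 s, during which the arm holds its last target. There are 200 camera calls.

TASK

Slide the blue sample block across the bench (push it, do not lift or tip it) up onto the steel cold plate until its long far side lies flush against the rail at the back of the plate, with the whole block on the plate. Then swing the red hold-down bar over so that its pad lies down on the block, and let go. Leave the beaker and the two vials where they stand.

Things in the scene. Friction and masses are not known exactly. Their poses are not given: they have to be found in the camera images.
- sample_block: blue slab, 90 (x) x 110 (y) mm, 18 mm high, about 0.35 kg, loose on the bench in front of the cold plate, turned up to 0.62 rad from it; eight dark round wells drawn on top (look only). Four slippery domed PTFE feet (friction 0.2) at x +-34, y +-44 mm; slab 4 mm off the bench. Origin: centre of the underside, z up. Too wide to grasp; push its side faces
- cold_plate: fixed steel plate. Origin: centre of its underside, on the bench; z up, x towards its back rail. Flat part 4 mm high, y -67 to +67 mm, x -52.5 mm to the front face of the rail at x +52.5 mm; a bevel (x -82.5 to -52.5 mm) rises to it from the bench, for sliding up. Aluminium rail 12 mm thick, its top 18 mm above the bench, over the whole width; behind it a grey unit 34 mm high, to x +132 mm
- seat (a point): point on the plate's top face where the origin of the seated block belongs (x 7.5, y 0, z 4 mm in the cold plate's frame); same axes, x towards the rail. The seated block may lie up to 12 mm to either side in y
- clamp (a joint): red hold-down bar on a stiff friction hinge (about 0.1 N m, stays where left), turning about the cold plate's x axis. Rad: 0 = level across the plate with its pad on the top of the seated block; 1.57 = upright; starts at 1.5 to 1.85, upright or leaning away from the plate. Without the block it goes down to -0.12
- clamp_pivot (a point): axis of the red bar, on the plate's right: x 0, y -98, z 34 mm in the cold plate's frame, same axes. It lies between two cheeks, 27 mm wide over all (x), 18 mm (y), up to 42 mm above the bench
- clamp_tip (a point): free end of the red bar, 96 mm from its axis; y points along the bar away from the hinge. Bar 13 mm wide, 6 mm thick, with a round end 18 mm across; its black rubber pad, 14 mm across, sits 74 mm from the axis and reaches 12 mm below the bar's middle
- beaker: glass beaker 56 mm wide, 70 mm high, standing left of the cold plate; bystander. Origin: centre of the underside
- vial_a: vial with a black cap and tan contents, 27 mm wide, 57 mm high; bystander. Origin: centre of the underside
- vial_b: vial with a white cap and mauve contents, 27 mm wide, 57 mm high; bystander. Origin: centre of the underside

How it is judged:
On the way, in this order (a step that is already met when the one before it is completed fails the run):
1. the block lies on the plate, flush against the back rail, while the bar still stands up (x of sample_block in the frame of seat above -0.004 m and y of sample_block in the frame of seat between -0.013 and 0.013 m and angle between the x axis of sample_block and the x axis of seat, either way round below 0.07 rad and value of joint clamp above 0.8 rad), for 0.2 s.
2. the bar lies down on the block (value of joint clamp below 0.07 rad), for 0.2 s.
At the end, for the whole second after the job is handed in: The block lies flat and at rest on the cold plate, its far long side within 4 mm of the rail and square to it within 0.07 rad, within 13 mm of the middle sideways; the red bar lies down on it (within 0.07 rad of level); beaker and vials are where they stood (x of sample_block in the frame of seat between -0.004 and 0.004 m and y of sample_block in the frame of seat between -0.013 and 0.013 m and z of sample_block in the frame of seat between -0.003 and 0.003 m and angle between the x axis of sample_block and the x axis of seat, either way round below 0.07 rad and angle between sample_block's own z axis and vertical below 0.04 rad and value of joint clamp between -0.07 and 0.07 rad and linear speed of sample_block below 0.01 m/s); the robot touches nothing.
It fails at once if the block is lifted or tipped instead of slid (height (world z) of sample_block above 0.015 m or angle between sample_block's own z axis and vertical above 0.2 rad).
It fails at once if the beaker or a vial is moved by more than 15 mm or knocked over (distance of any of beaker, vial_a, vial_b from where it was at the start of the episode above 0.015 m or angle between any of beaker, vial_a, vial_b's own z axis and vertical above 0.5 rad).
It also fails if it takes over 58 s, if anything falls off the work surface, if the arm or the gripper's body presses on something with over 40 N, if the wrist force passes 120 N, or if a joint passes its speed limit or range.

## Working session

There is one attempt and no reset: what is moved stays moved. The work goes in short steps, Python scripts to look and compute and a tool call to move; the robot and the scene stay as the last step left them, time stands still between calls to the robot, and variables do not carry over. Pictures are saved under pics/ and viewed, at most 10 in all, crops included, and the job is handed in when it is done.

Besides the shell and the picture viewer there is one more tool, called after "Call:" by a JSON object that holds its "name" and its "arguments", one argument or row to a line. step_arm: Moves the arm, as the interface text tells. Shifts and turns lie within -1 to 1; 1 stands for 50 mm of shift or 0.15 rad of turn. Its arguments: {"type":"object","properties":{"moves":{"type":"array"}},"required":["moves"]}

```bash
mkdir -p pics; cat > h.py <<'E'
import numpy as np, cv2
from workcell import robot
from scipy.spatial.transform import Rotation as R
def snap(n,f):
    im=robot.capture(n); cv2.imwrite(f'pics/{f}.png',cv2.cvtColor(im,cv2.COLOR_RGB2BGR)); return im
def px2w(n,uv,z):
    c=robot.camera_info(n);T=np.array(c['T']);uv=np.atleast_2d(uv).astype(float)
    d=np.c_[(uv[:,0]-c['cx'])/c['fx'],(uv[:,1]-c['cy'])/c['fy'],np.ones(len(uv))]@T[:3,:3].T
    return T[:3,3]+d*((np.asarray(z)-T[2,3])/d[:,2])[:,None]
def w2px(n,P):
    c=robot.camera_info(n);T=np.array(c['T']);p=(np.atleast_2d(P)-T[:3,3])@T[:3,:3]
    return np.c_[c['fx']*p[:,0]/p[:,2]+c['cx'],c['fy']*p[:,1]/p[:,2]+c['cy']]
E
python3 - <<'E'
from h import *
for n in('scene','top'):
    snap(n,n+'0');c=robot.camera_info(n);print(n,c['fx'],c['cx'],c['cy'],np.round(c['T'],3).tolist())
o=robot.get_obs();print(o['t'],o['ee_pos'],R.from_quat(o['tool_rot']).as_matrix().round(3),o['opening'],o['ft_force'])
E
```

```text
scene 452.5676751785969 258.7687646062099 192.78176406244353 [[-0.635, -0.557, 0.535, 0.091], [-0.773, 0.459, -0.439, 0.631], [-0.001, -0.692, -0.722, 0.672], [0.0, 0.0, 0.0, 1.0]]
top 414.91363539082226 257.57157087972183 192.48972285151868 [[-0.026, -0.983, 0.179, 0.388], [-1.0, 0.026, -0.003, 0.263], [-0.001, -0.179, -0.984, 0.883], [0.0, 0.0, 0.0, 1.0]]
0.1 [ 0.19550131 -0.61925237  0.18414146] [[ 0.954  0.301 -0.   ]
 [ 0.301 -0.954  0.002]
 [ 0.    -0.002 -1.   ]] 0.095080094285194 [ 0.29055176 -0.60422349  0.11742001]
```

View pics/scene0.png

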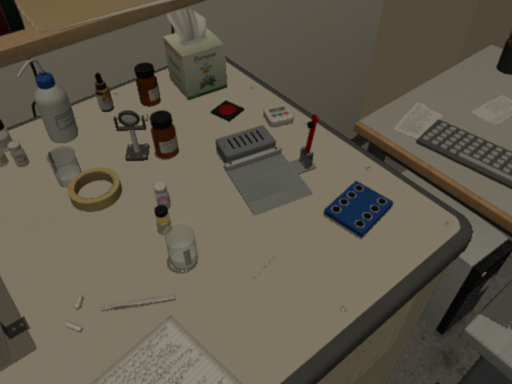

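View pics/top0.png

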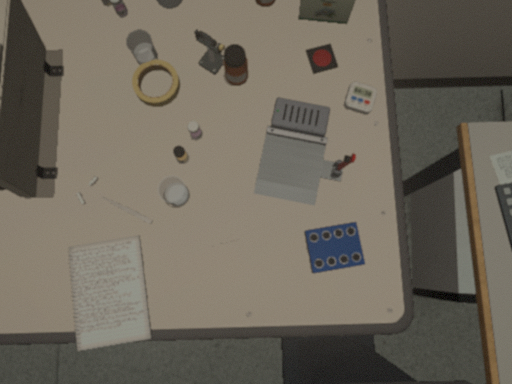

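```bash
python3 - <<'E'
import cv2
a=cv2.imread('pics/top0.png')[90:280,245:375];b=cv2.imread('pics/scene0.png')[105:240,215:395]
cv2.imwrite('pics/topc.png',cv2.resize(a,None,fx=3,fy=3,interpolation=cv2.INTER_CUBIC))
cv2.imwrite('pics/scenec.png',cv2.resize(b,None,fx=4,fy=4,interpolation=cv2.INTER_CUBIC))
E
```

```text
(no output)
```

View pics/topc.png

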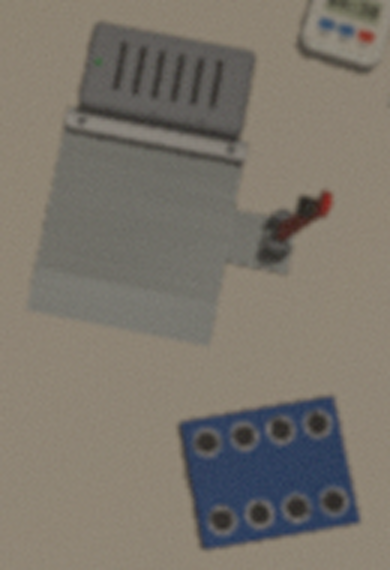

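View pics/scenec.png

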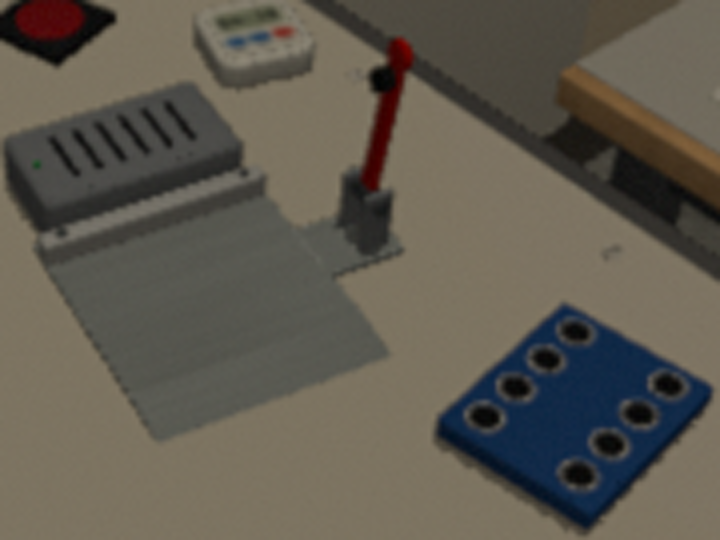

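```bash
python3 - <<'E'
from h import *
t=lambda a:np.array(a)/3+[245,90]
s=lambda a:np.array(a)/4+[215,105]
print('block top',px2w('top',t([(180,423),(332,397),(357,522),(203,549)]),[.022]*4).round(4).tolist())
print('block scene',px2w('scene',s([(438,422),(565,303),(712,388),(588,515)]),[.022]*4).round(4).tolist())
print('front top',px2w('top',t([(28,309),(210,346)]),[0]*2).round(4).tolist())
print('front scene',px2w('scene',s([(157,440),(388,352)]),[0]*2).round(4).tolist())
print('rail fronttop top',px2w('top',t([(66,125),(243,162)]),[.018]*2).round(4).tolist())
print('rail fronttop scene',px2w('scene',s([(40,243),(263,177)]),[.018]*2).round(4).tolist())
B=px2w('top',t([(180,423),(332,397),(357,522),(203,549)]),[.022]*4)
F=px2w('top',t([(28,309),(210,346)]),[0]*2); Rl=px2w('top',t([(66,125),(243,162)]),[.018]*2)
d=(F[0]-F[1])+(Rl[0]-Rl[1]); yaw=np.arctan2(-d[0],d[1]); x=np.array([np.cos(yaw),np.sin(yaw),0])
o=((F.mean(0)+.0825*x)+(Rl.mean(0)-.0525*x))/2
d=(B[0]-B[1])+(B[3]-B[2]);by=np.arctan2(-d[0],d[1])
print('plate',o,yaw,'block',B.mean(0),by)
print('scene block c',px2w('scene',s([(438,422),(565,303),(712,388),(588,515)]),[.022]*4).mean(0))
for n in ('bev',):
  P=[o+x*a+np.array([-x[1],x[0],0])*b for a,b in[(-.0825,.067),(-.0825,-.067),(.0525,.067),(.0525,-.067)]];print(np.round(P,4).tolist())
y=np.array([-x[1],x[0],0])
for th in (1.5,1.65,1.85):
  p=o-.098*y;p[2]=.034;tip=p+.096*(np.cos(th)*y+np.sin(th)*np.array([0,0,1]));
  print(th,(w2px('scene',tip)-[215,105])*4,(w2px('top',tip)-[245,90])*3, tip)
# block height check by triangulating
E
```

```text
block top [[0.4609, 0.1636, 0.022], [0.4762, 0.0573, 0.022], [0.3904, 0.0461, 0.022], [0.375, 0.1519, 0.022]]
block scene [[0.4565, 0.1683, 0.022], [0.4728, 0.0606, 0.022], [0.3873, 0.0494, 0.022], [0.3727, 0.1558, 0.022]]
front top [[0.5477, 0.2668, 0.0], [0.5173, 0.137, 0.0]]
front scene [[0.5482, 0.2676, 0.0], [0.5192, 0.1383, 0.0]]
rail fronttop top [[0.6794, 0.2358, 0.018], [0.6482, 0.1089, 0.018]]
rail fronttop scene [[0.6829, 0.2382, 0.018], [0.6478, 0.1115, 0.018]]
plate [0.61271856 0.18361728 0.009     ] -0.23538636523656034 block [0.42561049 0.10470181 0.022     ] 0.1434796343410457
scene block c [0.42232722 0.10853415 0.022     ]
[[0.5481, 0.268, 0.009], [0.5169, 0.1377, 0.009], [0.6794, 0.2365, 0.009], [0.6481, 0.1062, 0.009]]
1.5 [[371.35858251  48.49767066]] [[299.21013876 196.17879713]] [0.59144687 0.09492321 0.12975952]
1.65 [[396.46712049  40.89435725]] [[321.8957784  200.83453874]] [0.58809169 0.08093355 0.12969904]
1.85 [[428.34768169  36.49913793]] [[350.36623645 208.32363478]] [0.58369294 0.0625926  0.12628242]
```

```bash
cat >> h.py <<'E'
PL=np.array([.613,.184]);PY=-.235
px=np.array([np.cos(PY),np.sin(PY)]);py=np.array([-px[1],px[0]])
def state():
    o=robot.get_obs();M=R.from_quat(o['tool_rot']).as_matrix();yaw=np.arctan2(M[1,0],M[0,0])
    d=o['ee_pos'][:2]-PL
    print('t %.2f'%o['t'],'pos',o['ee_pos'].round(4),'yaw %.3f'%yaw,'plate',(d@px).round(4),(d@py).round(4),'F',o['ft_force'].round(1),'open %.3f'%o['opening'],'tilt',M[:2,2].round(3))
    return o['ee_pos'],yaw,M
def rows(xyz,yaw,n,jaw):
    p,y0,M=state();dy=(yaw-y0+np.pi)%(2*np.pi)-np.pi;st=(np.array(xyz)-p)/n;y=y0;out=[]
    for i in range(n):
        c,s=np.cos(y),np.sin(y); out.append([round(v,2) for v in ((c*st[0]+s*st[1])/.05,(s*st[0]-c*st[1])/.05,-st[2]/.05,-dy/n/.15)]+[jaw]); y+=dy/n
    print(out)
E
python3 -c "
from h import *
rows([.437,.017,.17],1.714,16,.47)"
```

```text
t 0.10 pos [ 0.1955 -0.6193  0.1841] yaw 0.306 plate -0.219 -0.8784 F [ 0.3 -0.6  0.1] open 0.095 tilt [-0.     0.002]
[[np.float64(0.53), np.float64(-0.67), np.float64(0.02), np.float64(-0.59), 0.47], [np.float64(0.58), np.float64(-0.62), np.float64(0.02), np.float64(-0.59), 0.47], [np.float64(0.64), np.float64(-0.56), np.float64(0.02), np.float64(-0.59), 0.47], [np.float64(0.68), np.float64(-0.51), np.float64(0.02), np.float64(-0.59), 0.47], [np.float64(0.73), np.float64(-0.44), np.float64(0.02), np.float64(-0.59), 0.47], [np.float64(0.76), np.float64(-0.38), np.float64(0.02), np.float64(-0.59), 0.47], [np.float64(0.79), np.float64(-0.31), np.float64(0.02), np.float64(-0.59), 0.47], [np.float64(0.82), np.float64(-0.24), np.float64(0.02), np.float64(-0.59), 0.47], [np.float64(0.83), np.float64(-0.17), np.float64(0.02), np.float64(-0.59), 0.47], [np.float64(0.85), np.float64(-0.09), np.float64(0.02), np.float64(-0.59), 0.47], [np.float64(0.85), np.float64(-0.02), np.float64(0.02), np.float64(-0.59), 0.47], [np.float64(0.85), np.float64(0.06), np.float64(0.02), np.float64(-0.59), 0.47], [np.float64(0.84), np.float64(0.13), np.float64(0.02), np.float64(-0.59), 0.47], [np.float64(0.83), np.float64(0.2), np.float64(0.02), np.float64(-0.59), 0.47], [np.float64(0.8), np.float64(0.28), np.float64(0.02), np.float64(-0.59), 0.47], [np.float64(0.78), np.float64(0.35), np.float64(0.02), np.float64(-0.59), 0.47]]
```

Call:
{"name": "step_arm", "arguments": {
  "moves": [
    [0.53,-0.67,0.02,-0.59,0.47],
    [0.58,-0.62,0.02,-0.59,0.47],
    [0.64,-0.56,0.02,-0.59,0.47],
    [0.68,-0.51,0.02,-0.59,0.47],
    [0.73,-0.44,0.02,-0.59,0.47],
    [0.76,-0.38,0.02,-0.59,0.47],
    [0.79,-0.31,0.02,-0.59,0.47],
    [0.82,-0.24,0.02,-0.59,0.47]
  ]
}}

```text
t: 0.9
ee_pos: [0.3162, -0.2996, 0.1767]
tool_rot: [0.874, 0.487, 0.0, -0.0]
ft_force: [1.5, -0.3, -1.0]
opening: 0.0507
grip_force: 0.0
```

Call:
{"name": "step_arm", "arguments": {
  "moves": [
    [0.83,-0.17,0.02,-0.59,0.47],
    [0.85,-0.09,0.02,-0.59,0.47],
    [0.85,-0.02,0.02,-0.59,0.47],
    [0.85,0.06,0.02,-0.59,0.47],
    [0.84,0.13,0.02,-0.59,0.47],
    [0.83,0.2,0.02,-0.59,0.47],
    [0.8,0.28,0.02,-0.59,0.47],
    [0.78,0.35,0.02,-0.59,0.47]
  ]
}}

```text
t: 1.7
ee_pos: [0.4356, 0.0193, 0.169]
tool_rot: [0.65, 0.76, -0.0, 0.0]
ft_force: [1.1, -0.1, -0.2]
opening: 0.0505
grip_force: 0.0
```

```bash
sed -i 's/\[round(v,2)/[round(float(v),2)/' h.py; python3 -c "
from h import *
rows([.437,.017,.011],1.714,8,.47)"
```

```text
t 1.70 pos [0.4356 0.0193 0.169 ] yaw 1.726 plate -0.1342 -0.2015 F [ 1.1 -0.1 -0.2] open 0.051 tilt [ 0. -0.]
[[-0.01, 0.0, 0.39, 0.01, 0.47], [-0.01, 0.0, 0.39, 0.01, 0.47], [-0.01, 0.0, 0.39, 0.01, 0.47], [-0.01, 0.0, 0.39, 0.01, 0.47], [-0.01, 0.0, 0.39, 0.01, 0.47], [-0.01, 0.0, 0.39, 0.01, 0.47], [-0.01, 0.0, 0.39, 0.01, 0.47], [-0.01, 0.0, 0.39, 0.01, 0.47]]
```

Call:
{"name": "step_arm", "arguments": {
  "moves": [
    [0,0,0.45,0,0.47],
    [0,0,0.45,0,0.47],
    [0,0,0.45,0,0.47],
    [0,0,0.45,0,0.47],
    [0,0,0.45,0,0.47],
    [0,0,0.45,0,0.47],
    [0,0,0.35,0,0.47],
    [0,0,0.1,0,0.47]
  ]
}}

```text
t: 2.5
ee_pos: [0.4332, 0.0176, 0.0092]
tool_rot: [0.652, 0.758, -0.001, -0.002]
ft_force: [-0.5, -0.2, 0.1]
opening: 0.0503
grip_force: 0.0
```

```bash
python3 -c "
from h import *
snap('top','top1')
im=cv2.imread('pics/top1.png')[90:290,245:385];cv2.imwrite('pics/top1c.png',cv2.resize(im,None,fx=3,fy=3,interpolation=2))
rows([.437,.017,.011],1.714,1,.47)"
```

```text
t 2.55 pos [0.4336 0.0176 0.0096] yaw 1.722 plate -0.1357 -0.2036 F [-0.  -1.3 -0.2] open 0.050 tilt [-0.004  0.   ]
[[-0.02, 0.06, -0.03, 0.05, 0.47]]
```

View pics/top1c.png

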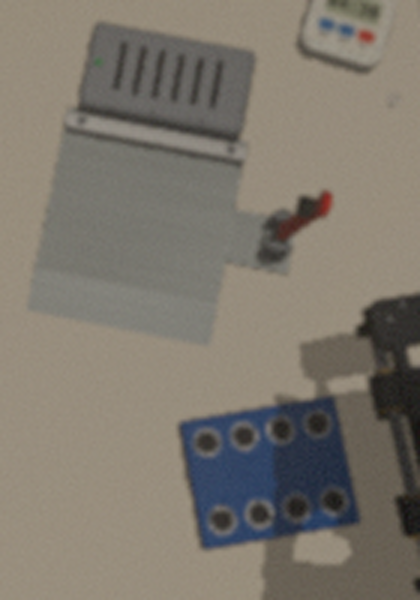

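Call:
{"name": "step_arm", "arguments": {
  "moves": [
    [0.2,0.06,0,0.05,0.47],
    [0.15,0,0,0,0.47],
    [0.12,0,0,0,0.47],
    [0.12,-0.02,0,0.1,0.47],
    [0.12,-0.02,0,0.12,0.47],
    [0.12,-0.02,0,0.12,0.47],
    [0.12,-0.02,0,0.12,0.47],
    [0.12,-0.02,0,0.12,0.47]
  ]
}}

```text
t: 3.35
ee_pos: [0.4268, 0.0709, 0.0121]
tool_rot: [0.687, 0.726, 0.0, 0.0]
ft_force: [0.2, 0.1, -0.3]
opening: 0.0505
grip_force: 0.0
```

Call:
{"name": "step_arm", "arguments": {
  "moves": [
    [0.12,-0.02,0,0.12,0.47],
    [0.12,-0.02,0,0.12,0.47],
    [0.12,-0.02,0,0.12,0.47],
    [0.12,-0.02,0,0.12,0.47],
    [0.12,-0.02,0,0.12,0.47],
    [0.12,-0.02,0,0.12,0.47],
    [0.12,-0.02,0,0.12,0.47],
    [0.12,-0.02,0,0.12,0.47]
  ]
}}

```text
t: 4.15
ee_pos: [0.4191, 0.1189, 0.0121]
tool_rot: [0.738, 0.675, 0.0, 0.0]
ft_force: [-0.5, 0.2, -0.5]
opening: 0.0501
grip_force: 0.0
```

```bash
cat >> h.py <<'E'
def block(n='top',z=.022):
    im=robot.capture(n).astype(int);m=((im[...,2]-im[...,0]>25)&(im[...,2]>im[...,1]+10)).astype(np.uint8)
    m=cv2.morphologyEx(m,cv2.MORPH_CLOSE,np.ones((9,9),np.uint8))
    k,l,s,_=cv2.connectedComponentsWithStats(m);i=1+s[1:,4].argmax();v,u=np.nonzero(l==i)
    P=px2w(n,np.c_[u,v],np.full(len(u),z))[:,:2].astype(np.float32)
    (c,wh,a)=cv2.minAreaRect(P);c=np.array(c);d=c-PL
    print('block',c.round(4),np.round(wh,3),'plate xy',(d@px).round(4),(d@py).round(4),'rel yaw',round(((np.radians(a)-PY+np.pi/4)%(np.pi/2))-np.pi/4,3),s[i].tolist())
E
python3 -c "
from h import *
state();block();block('scene');snap('top','top2')"
```

```text
t 4.15 pos [0.4191 0.1189 0.0121] yaw 1.482 plate -0.1734 -0.1085 F [-0.5  0.2 -0.5] open 0.050 tilt [ 0.001 -0.   ]
block [0.4093 0.145 ] [0.06  0.018] plate xy -0.189 -0.0854 rel yaw 0.363 [309, 242, 11, 30, 168]
block [0.4217 0.1112] [0.089 0.114] plate xy -0.1691 -0.1154 rel yaw 0.382 [325, 181, 64, 56, 1561]
```

```bash
python3 -c "
from h import *
snap('scene','scene2')
a=cv2.imread('pics/top2.png')[150:290,225:385];b=cv2.imread('pics/scene2.png')[105:245,225:395]
cv2.imwrite('pics/both2.png',np.hstack([cv2.resize(a,(400,350),interpolation=2),cv2.resize(b,(400,350),interpolation=2)]))"
```

```text
(no output)
```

View pics/both2.png

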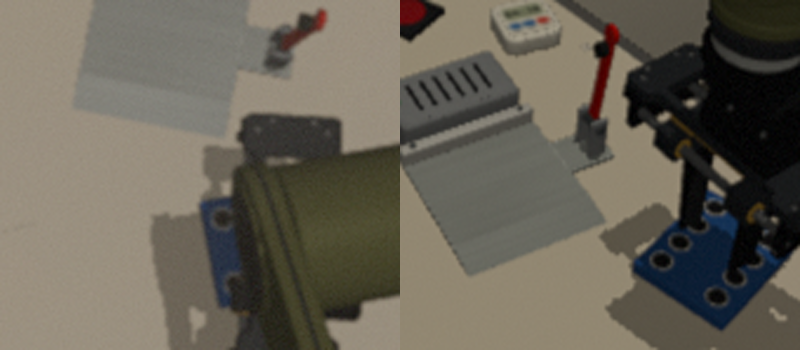

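```bash
python3 -c "
from h import *
for p in [(.450,.116),(.388,.122)]:
  for dx in (-.01,0,.01):
    print(p,dx,[w2px('scene',[p[0],p[1]+dx,z]).round(1).tolist()[0] for z in (0,.012,.024,.036)])"
```

```text
(0.45, 0.116) -0.01 [[347.7, 204.9], [348.6, 200.8], [349.4, 196.7], [350.3, 192.4]]
(0.45, 0.116) 0 [[344.3, 207.2], [345.1, 203.2], [345.9, 199.0], [346.8, 194.8]]
(0.45, 0.116) 0.01 [[340.8, 209.6], [341.6, 205.5], [342.4, 201.4], [343.2, 197.2]]
(0.388, 0.122) -0.01 [[369.4, 224.7], [370.5, 220.7], [371.6, 216.6], [372.8, 212.4]]
(0.388, 0.122) 0 [[365.9, 227.3], [367.0, 223.3], [368.1, 219.2], [369.2, 215.0]]
(0.388, 0.122) 0.01 [[362.4, 229.9], [363.5, 225.9], [364.5, 221.7], [365.6, 217.6]]
```

```bash
python3 -c "
from h import *
rows([.4191,.1189,.035],1.482,1,.47)
rows([.437,.015,.035],1.717,6,.47)"
```

```text
t 4.35 pos [0.4191 0.1185 0.012 ] yaw 1.484 plate -0.1733 -0.1088 F [ 0.8 -0.   0.3] open 0.050 tilt [ 0. -0.]
[[0.01, -0.0, -0.46, 0.01, 0.47]]
t 4.35 pos [0.4191 0.1185 0.012 ] yaw 1.484 plate -0.1733 -0.1088 F [ 0.8 -0.   0.3] open 0.050 tilt [ 0. -0.]
[[-0.34, 0.09, -0.08, -0.26, 0.47], [-0.34, 0.08, -0.08, -0.26, 0.47], [-0.34, 0.06, -0.08, -0.26, 0.47], [-0.35, 0.05, -0.08, -0.26, 0.47], [-0.35, 0.04, -0.08, -0.26, 0.47], [-0.35, 0.02, -0.08, -0.26, 0.47]]
```

Call:
{"name": "step_arm", "arguments": {
  "moves": [
    [0,0,-0.46,0,0.47],
    [-0.34,0.09,0,-0.26,0.47],
    [-0.34,0.08,0,-0.26,0.47],
    [-0.34,0.06,0,-0.26,0.47],
    [-0.35,0.05,0,-0.26,0.47],
    [-0.35,0.04,0,-0.26,0.47],
    [-0.35,0.02,0,-0.26,0.47],
    [0,0,0.2,0,0.47]
  ]
}}

```text
t: 5.15
ee_pos: [0.439, 0.0132, 0.0261]
tool_rot: [0.654, 0.756, 0.001, 0.002]
ft_force: [1.0, -0.6, 0.5]
opening: 0.0504
grip_force: 0.0
```

Call:
{"name": "step_arm", "arguments": {
  "moves": [
    [0,0,0.2,0,0.47],
    [0,0,0.08,0,0.47],
    [0,0,0.06,0,0.47],
    [0,0,0.05,0,0.47],
    [0,0,0.05,0,0.47],
    [0,0,0.04,0,0.47],
    [0,0,0,0,0.47],
    [0,0,0,0,0.47]
  ]
}}

```text
t: 5.95
ee_pos: [0.4373, 0.0149, 0.0009]
tool_rot: [0.653, 0.757, 0.0, 0.0]
ft_force: [-0.3, 0.7, 0.5]
opening: 0.0503
grip_force: 0.0
```

```bash
python3 -c "
from h import *
state();block('scene');block()"
```

```text
t 5.95 pos [0.4373 0.0149 0.0009] yaw 1.717 plate -0.1315 -0.2053 F [-0.3  0.7  0.5] open 0.050 tilt [ 0. -0.]
block [0.4218 0.1117] [0.09  0.113] plate xy -0.1691 -0.1148 rel yaw 0.378 [325, 182, 68, 54, 1998]
block [0.4267 0.1053] [0.086 0.106] plate xy -0.1629 -0.1199 rel yaw 0.378 [306, 224, 58, 48, 2036]
```

Call:
{"name": "step_arm", "arguments": {
  "moves": [
    [0,0,0.04,0,0.47],
    [0,0,0.04,0,0.47],
    [0,0,0.03,0,0.47],
    [0,0,0.02,0,0.47],
    [0,0,0.02,0,0.47],
    [0,0,0,0,0.47],
    [0,0,0,0,0.47],
    [0,0,0,0,0.47]
  ]
}}

```text
t: 6.85
ee_pos: [0.4373, 0.0149, -0.0067]
tool_rot: [0.653, 0.757, 0.0, 0.0]
ft_force: [0.3, 0.6, -0.7]
opening: 0.0501
grip_force: 0.0
```

Call:
{"name": "step_arm", "arguments": {
  "moves": [
    [0,0,0.03,0,0.47],
    [0,0,0.02,0,0.47],
    [0,0,0.02,0,0.47],
    [0,0,0.02,0,0.47],
    [0,0,0.02,0,0.47],
    [0,0,0,0,0.47],
    [0,0,0,0,0.47],
    [0,0,0,0,0.47]
  ]
}}

```text
t: 7.65
ee_pos: [0.4373, 0.0149, -0.0122]
tool_rot: [0.653, 0.757, 0.0, 0.0]
ft_force: [-0.0, 0.2, 0.1]
opening: 0.0504
grip_force: 0.0
```

Call:
{"name": "step_arm", "arguments": {
  "moves": [
    [0.15,0,-0.08,0,0.47],
    [0.15,0,0,0,0.47],
    [0.13,0,0,0,0.47],
    [0.11,0,0,0,0.47],
    [0.11,-0.02,0,0.1,0.47],
    [0.11,-0.02,0,0.12,0.47],
    [0.11,-0.02,0,0.12,0.47],
    [0.11,-0.02,0,0.12,0.47]
  ]
}}

```text
t: 8.45
ee_pos: [0.4263, 0.0634, -0.0084]
tool_rot: [0.68, 0.734, -0.0, -0.0]
ft_force: [1.0, 0.1, 0.1]
opening: 0.0503
grip_force: 0.0
```

```bash
python3 -c "
from h import *
state();block('scene')"
```

```text
t 8.45 pos [ 0.4263  0.0634 -0.0084] yaw 1.647 plate -0.1535 -0.1607 F [1.  0.1 0.1] open 0.050 tilt [-0. -0.]
block [0.4216 0.1116] [0.089 0.113] plate xy -0.1693 -0.115 rel yaw 0.376 [325, 182, 68, 55, 1959]
```

```bash
python3 -c "
from h import *
snap('scene','scene3')
b=cv2.imread('pics/scene3.png')[150:260,290:440]
cv2.imwrite('pics/s3c.png',cv2.resize(b,None,fx=5,fy=5,interpolation=2))"
```

```text
(no output)
```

View pics/s3c.png

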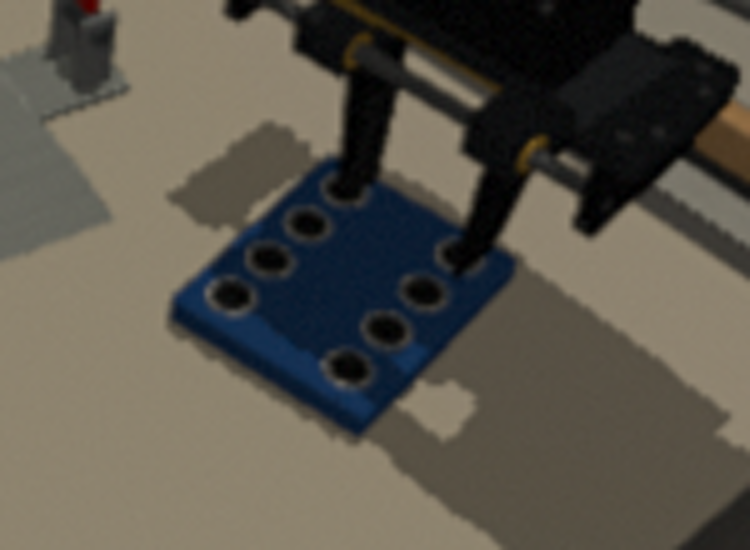

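```bash
python3 -c "
from h import *
for p,t in [((.4263+.031,.0658),(361,189)),((.4263-.031,.061),(382,203))]:
  for z in (-.008,.01,.02,.03,.04): print(p,t,z,w2px('scene',[p[0],p[1],z]).round(1).tolist()[0], px2w('scene',[t],[z])[0].round(3))
o=robot.get_obs();print(o['joints'],o['tool_rot'])"
```

```text
(0.45730000000000004, 0.0658) (361, 189) -0.008 [357.9, 196.3] [ 0.467  0.045 -0.008]
(0.45730000000000004, 0.0658) (361, 189) 0.01 [359.3, 190.2] [0.457 0.061 0.01 ]
(0.45730000000000004, 0.0658) (361, 189) 0.02 [360.1, 186.8] [0.452 0.069 0.02 ]
(0.45730000000000004, 0.0658) (361, 189) 0.03 [360.9, 183.3] [0.446 0.078 0.03 ]
(0.45730000000000004, 0.0658) (361, 189) 0.04 [361.7, 179.7] [0.441 0.086 0.04 ]
(0.3953, 0.061) (382, 203) -0.008 [382.9, 212.6] [ 0.413  0.042 -0.008]
(0.3953, 0.061) (382, 203) 0.01 [384.7, 206.6] [0.405 0.058 0.01 ]
(0.3953, 0.061) (382, 203) 0.02 [385.7, 203.1] [0.4   0.066 0.02 ]
(0.3953, 0.061) (382, 203) 0.03 [386.8, 199.7] [0.395 0.075 0.03 ]
(0.3953, 0.061) (382, 203) 0.04 [387.8, 196.1] [0.391 0.084 0.04 ]
[ 2.32792300e-02 -1.61713899e-01  2.28231825e+00  6.95656088e-05
  1.02134481e+00 -5.48669214e-02] [ 6.78958600e-01  7.34176537e-01 -1.02736533e-04 -1.48658047e-04]
```

Call:
{"name": "step_arm", "arguments": {
  "moves": [
    [0,0,-0.2,0,0.47],
    [-0.3,0,0,-0.15,0.47],
    [-0.3,0,0,-0.15,0.47],
    [-0.3,0,0,-0.15,0.47],
    [-0.1,0,0.2,0,0.47],
    [0,0,0.1,0,0.47],
    [0,0,0.04,0,0.47],
    [0,0,0,0,0.47]
  ]
}}

```text
t: 9.35
ee_pos: [0.4311, 0.0137, -0.016]
tool_rot: [0.654, 0.757, -0.0, -0.001]
ft_force: [-0.9, 0.2, -0.7]
opening: 0.0504
grip_force: 0.0
```

Call:
{"name": "step_arm", "arguments": {
  "moves": [
    [0,0,0.04,0,0.47],
    [0,0,0.04,0,0.47],
    [0,0,0.04,0,0.47],
    [0,0,0.04,0,0.47],
    [0,0,0,0,0.47],
    [0,0,0,0,0.47],
    [0,0,0,0,0.47],
    [0,0,0,0,0.47]
  ]
}}

```text
t: 10.15
ee_pos: [0.432, 0.0132, -0.0231]
tool_rot: [0.654, 0.756, 0.0, 0.0]
ft_force: [-0.5, 0.5, -1.1]
opening: 0.0506
grip_force: 0.0
```

Call:
{"name": "step_arm", "arguments": {
  "moves": [
    [0,0,0.04,0,0.47],
    [0,0,0.04,0,0.47],
    [0,0,0.04,0,0.47],
    [0,0,0.03,0,0.47],
    [0,0,0.0,0,0.47],
    [0,0,0,0,0.47],
    [0,0,0,0,0.47],
    [0,0,0,0,0.47]
  ]
}}

```text
t: 10.95
ee_pos: [0.4319, 0.0132, -0.0292]
tool_rot: [0.654, 0.757, -0.001, -0.001]
ft_force: [-7.5, 0.9, 14.5]
opening: 0.0503
grip_force: 7.5
```

Call:
{"name": "step_arm", "arguments": {
  "moves": [
    [0,0,-0.2,0,0.47],
    [0.15,0.1,0,0,0.47],
    [0.15,0,0,0,0.47],
    [0.15,0,0,0,0.47],
    [0.12,0,0,0,0.47],
    [0.11,-0.02,0,0.1,0.47],
    [0.11,-0.02,0,0.12,0.47],
    [0.11,-0.02,0,0.12,0.47]
  ]
}}

```text
t: 11.75
ee_pos: [0.427, 0.0586, -0.0211]
tool_rot: [0.673, 0.739, -0.0, -0.0]
ft_force: [-0.4, -1.6, 0.0]
opening: 0.0502
grip_force: 0.4
```

```bash
python3 -c "
from h import *
state();block('scene')"
```

```text
t 11.75 pos [ 0.427   0.0586 -0.0211] yaw 1.664 plate -0.1517 -0.1653 F [-0.4 -1.6  0. ] open 0.050 tilt [-0.001 -0.   ]
block [0.4185 0.1324] [0.09  0.114] plate xy -0.1772 -0.0954 rel yaw 0.323 [318, 188, 69, 56, 2079]
```

Call:
{"name": "step_arm", "arguments": {
  "moves": [
    [0.11,-0.02,0,0.12,0.47],
    [0.11,-0.02,0,0.12,0.47],
    [0.11,-0.02,0,0.12,0.47],
    [0.11,-0.02,0,0.12,0.47],
    [0.11,-0.02,0,0.12,0.47],
    [0.11,-0.02,0,0.12,0.47],
    [0.11,-0.02,0,0.12,0.47],
    [0.11,-0.02,0,0.12,0.47]
  ]
}}

```text
t: 12.6
ee_pos: [0.4177, 0.102, -0.0211]
tool_rot: [0.725, 0.689, -0.0, -0.0]
ft_force: [-0.7, -1.2, -0.5]
opening: 0.0503
grip_force: 0.4
```

Call:
{"name": "step_arm", "arguments": {
  "moves": [
    [0.11,-0.02,0,0.12,0.47],
    [0.11,-0.02,0,0.12,0.47],
    [0.11,-0.02,0,0.12,0.47],
    [0.11,-0.02,0,0.12,0.47],
    [0.11,-0.02,0,0.12,0.47],
    [0.11,-0.02,0,0.12,0.47],
    [0.11,-0.02,0,0.12,0.47],
    [0,0,0,0,0.47]
  ]
}}

```text
t: 13.4
ee_pos: [0.415, 0.1413, -0.0209]
tool_rot: [0.766, 0.643, -0.0, -0.0]
ft_force: [0.1, 0.6, -0.1]
opening: 0.0502
grip_force: 0.0
```

```bash
python3 -c "
from h import *
state();block('scene')"
```

```text
t 13.40 pos [ 0.415   0.1413 -0.0209] yaw 1.396 plate -0.1827 -0.0876 F [ 0.1  0.6 -0.1] open 0.050 tilt [-0.  0.]
block [0.424  0.2131] [0.111 0.092] plate xy -0.1906 -0.0157 rel yaw 0.056 [284, 207, 73, 56, 2345]
```

Call:
{"name": "step_arm", "arguments": {
  "moves": [
    [0.1,-0.02,0,0.1,0.47],
    [0.1,-0.02,0,0.1,0.47],
    [0.1,-0.02,0,0.1,0.47],
    [0.1,-0.02,0,0.1,0.47],
    [0,0,0,0,0.47],
    [-0.3,0,0,0,0.47],
    [-0.4,0,0,0,0.47],
    [0,0,-1,0,0.47]
  ]
}}

```text
t: 14.25
ee_pos: [0.4002, 0.1249, 0.0231]
tool_rot: [0.786, 0.618, -0.007, -0.004]
ft_force: [0.6, 0.9, -0.9]
opening: 0.0505
grip_force: 0.0
```

```bash
python3 -c "
from h import *
state();block('scene')
p=PL+px*(-.19-.045-.03)+py*(0.0);print(p)
rows([p[0],p[1],.045],PY+np.pi,14,.47)"
```

```text
t 14.25 pos [0.4002 0.1249 0.0231] yaw 1.333 plate -0.1932 -0.1071 F [ 0.6  0.9 -0.9] open 0.050 tilt [-0.015 -0.003]
block [0.4281 0.2326] [0.11  0.092] plate xy -0.1912 0.0043 rel yaw -0.004 [275, 210, 73, 57, 2396]
[0.3552837  0.24570339]
t 14.30 pos [0.4097 0.1272 0.0355] yaw 1.334 plate -0.1845 -0.1026 F [6.  2.4 4.6] open 0.050 tilt [0.005 0.001]
[[0.15, -0.12, -0.01, -0.75, 0.47], [0.16, -0.1, -0.01, -0.75, 0.47], [0.17, -0.08, -0.01, -0.75, 0.47], [0.18, -0.06, -0.01, -0.75, 0.47], [0.18, -0.04, -0.01, -0.75, 0.47], [0.19, -0.02, -0.01, -0.75, 0.47], [0.19, 0.0, -0.01, -0.75, 0.47], [0.18, 0.02, -0.01, -0.75, 0.47], [0.18, 0.04, -0.01, -0.75, 0.47], [0.18, 0.06, -0.01, -0.75, 0.47], [0.17, 0.08, -0.01, -0.75, 0.47], [0.16, 0.1, -0.01, -0.75, 0.47], [0.14, 0.12, -0.01, -0.75, 0.47], [0.13, 0.13, -0.01, -0.75, 0.47]]
```

Call:
{"name": "step_arm", "arguments": {
  "moves": [
    [0.15,-0.12,0,-0.7,0.47],
    [0.16,-0.1,0,-0.7,0.47],
    [0.17,-0.08,0,-0.7,0.47],
    [0.18,-0.06,0,-0.7,0.47],
    [0.18,-0.04,0,-0.7,0.47],
    [0.19,-0.02,0,-0.7,0.47],
    [0.19,0,0,-0.7,0.47],
    [0.18,0.02,0,-0.7,0.47]
  ]
}}

```text
t: 15.1
ee_pos: [0.3775, 0.1969, 0.0296]
tool_rot: [0.463, 0.886, 0.0, 0.0]
ft_force: [0.5, -0.5, -0.5]
opening: 0.0503
grip_force: 0.0
```

```bash
python3 -c "
from h import *
p=PL+px*(-.19-.045-.03)+py*(0.012)
rows([p[0],p[1],.035],PY+np.pi,7,.47)"
```

```text
t 15.10 pos [0.3775 0.1969 0.0296] yaw 2.179 plate -0.232 -0.0423 F [ 0.5 -0.5 -0.5] open 0.050 tilt [0.001 0.001]
[[0.17, 0.05, -0.02, -0.69, 0.47], [0.17, 0.07, -0.02, -0.69, 0.47], [0.16, 0.09, -0.02, -0.69, 0.47], [0.15, 0.1, -0.02, -0.69, 0.47], [0.14, 0.12, -0.02, -0.69, 0.47], [0.12, 0.13, -0.02, -0.69, 0.47], [0.11, 0.14, -0.02, -0.69, 0.47]]
```

Call:
{"name": "step_arm", "arguments": {
  "moves": [
    [0.17,0.05,0,-0.69,0.47],
    [0.17,0.07,0,-0.69,0.47],
    [0.16,0.09,0,-0.69,0.47],
    [0.15,0.1,0,-0.69,0.47],
    [0.14,0.12,0,-0.69,0.47],
    [0.12,0.13,0,-0.69,0.47],
    [0.11,0.14,0,-0.69,0.47],
    [0,0,0.4,0,0.47]
  ]
}}

```text
t: 15.9
ee_pos: [0.3606, 0.2589, 0.0121]
tool_rot: [0.119, 0.993, 0.002, 0.003]
ft_force: [0.7, 0.5, 0.3]
opening: 0.0502
grip_force: 0.0
```

```bash
python3 -c "
from h import *
state();block('scene');block()
p=PL+px*(-.19-.045-.03)+py*(0.012)
rows([p[0],p[1],-.019],PY+np.pi,4,.47)"
```

```text
t 15.90 pos [0.3606 0.2589 0.0121] yaw 2.902 plate -0.2629 0.014 F [0.7 0.5 0.3] open 0.050 tilt [0.006 0.004]
block [1.2484 0.4083] [0.041 0.088] plate xy 0.5657 0.3661 rel yaw -0.028 [36, 71, 18, 18, 243]
block [0.4334 0.2276] [0.105 0.086] plate xy -0.1848 0.0006 rel yaw 0.002 [246, 220, 58, 42, 1399]
t 16.00 pos [0.3563 0.2559 0.0076] yaw 2.900 plate -0.2664 0.0101 F [-1.2  0.3  0.5] open 0.051 tilt [-0.003 -0.002]
[[-0.01, 0.01, 0.13, -0.01, 0.47], [-0.01, 0.01, 0.13, -0.01, 0.47], [-0.01, 0.01, 0.13, -0.01, 0.47], [-0.01, 0.01, 0.13, -0.01, 0.47]]
```

Call:
{"name": "step_arm", "arguments": {
  "moves": [
    [0,0,0.18,0,0.47],
    [0,0,0.18,0,0.47],
    [0,0,0.14,0,0.47],
    [-0.1,0,0,0,0.47],
    [-0.12,0,0,0,0.47],
    [-0.12,0,0,0,0.47],
    [-0.12,0,0,0,0.47],
    [-0.12,0,0,0,0.47]
  ]
}}

```text
t: 16.8
ee_pos: [0.3867, 0.2494, -0.0154]
tool_rot: [0.121, 0.993, 0.0, -0.0]
ft_force: [-0.8, 0.0, 1.0]
opening: 0.0503
grip_force: 0.7
```

Call:
{"name": "step_arm", "arguments": {
  "moves": [
    [-0.14,0,0,0,0.47],
    [-0.14,0,0,0,0.47],
    [-0.14,0,0,0,0.47],
    [-0.14,0,0,0,0.47],
    [-0.14,0,0,0,0.47],
    [-0.14,0,0,0,0.47],
    [-0.14,0,0,0,0.47],
    [-0.14,0,0,0,0.47]
  ]
}}

```text
t: 17.6
ee_pos: [0.441, 0.2358, -0.0157]
tool_rot: [0.121, 0.993, -0.0, -0.0]
ft_force: [-1.2, 0.2, 1.2]
opening: 0.0506
grip_force: 0.7
```

```bash
python3 -c "
from h import *
state();block('scene');block()"
```

```text
t 17.60 pos [ 0.441   0.2358 -0.0157] yaw 2.899 plate -0.1794 0.0103 F [-1.2  0.2  1.2] open 0.051 tilt [-0. -0.]
block [0.4633 0.2107] [0.031 0.078] plate xy -0.1518 -0.0089 rel yaw -0.644 [296, 205, 21, 30, 324]
block [0.5344 0.236 ] [0.042 0.026] plate xy -0.0886 0.0322 rel yaw 0.209 [259, 191, 21, 13, 116]
```

Call:
{"name": "step_arm", "arguments": {
  "moves": [
    [-0.14,0,0,0,0.47],
    [-0.14,0,0,0,0.47],
    [-0.14,0,0,0,0.47],
    [-0.14,0,0,0,0.47],
    [-0.14,0,0,0,0.47],
    [-0.14,0,0,0,0.47],
    [-0.14,0,0,0,0.47],
    [-0.14,0,0,0,0.47]
  ]
}}

```text
t: 18.5
ee_pos: [0.4954, 0.2224, -0.0157]
tool_rot: [0.121, 0.993, 0.0, 0.0]
ft_force: [-0.5, 0.7, -0.9]
opening: 0.0505
grip_force: 0.4
```

```bash
python3 -c "
from h import *
state();snap('scene','s4');snap('top','t4')
a=cv2.imread('pics/t4.png')[90:250,225:365];b=cv2.imread('pics/s4.png')[95:235,195:355]
cv2.imwrite('pics/both4.png',np.hstack([cv2.resize(a,(400,457),interpolation=2),cv2.resize(b,(400,457),interpolation=2)]))"
```

```text
t 18.50 pos [ 0.4954  0.2224 -0.0157] yaw 2.899 plate -0.1233 0.01 F [-0.5  0.7 -0.9] open 0.050 tilt [0. 0.]
```

View pics/both4.png

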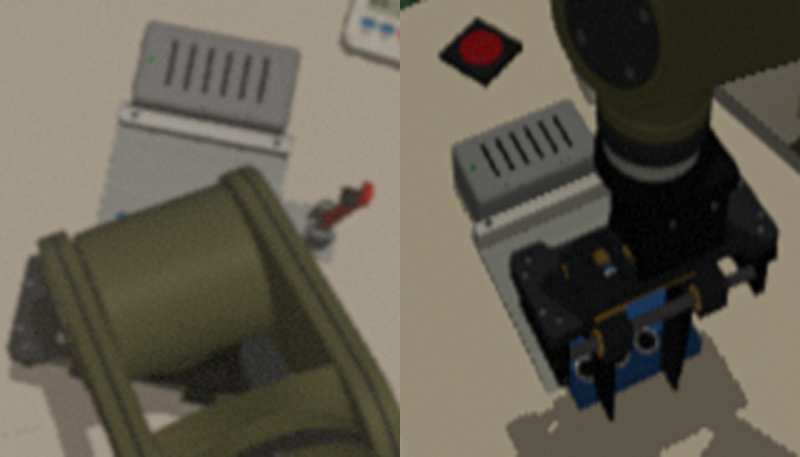

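Call:
{"name": "step_arm", "arguments": {
  "moves": [
    [-0.13,0,0,0,0.47],
    [-0.13,0,0,0,0.47],
    [-0.13,0,0,0,0.47],
    [-0.13,0,0,0,0.47],
    [-0.13,0,0,0,0.47],
    [-0.13,0,0,0,0.47],
    [-0.13,0,0,0,0.47],
    [-0.13,0,0,0,0.47]
  ]
}}

```text
t: 19.4
ee_pos: [0.5459, 0.2099, -0.0157]
tool_rot: [0.121, 0.993, 0.0, 0.0]
ft_force: [-1.7, 0.5, 2.0]
opening: 0.0502
grip_force: 0.7
```

Call:
{"name": "step_arm", "arguments": {
  "moves": [
    [-0.08,0,0,0,0.47],
    [-0.08,0,0,0,0.47],
    [-0.06,0,0,0,0.47],
    [-0.06,0,0,0,0.47],
    [-0.05,0,0,0,0.47],
    [-0.04,0,0,0,0.47],
    [0,0,0,0,0.47],
    [0,0,0,0,0.47]
  ]
}}

```text
t: 20.2
ee_pos: [0.5634, 0.2056, -0.0157]
tool_rot: [0.121, 0.993, 0.0, 0.0]
ft_force: [0.1, -0.2, 0.5]
opening: 0.0507
grip_force: 0.0
```

```bash
python3 -c "
from h import *
state()"
```

```text
t 20.20 pos [ 0.5634  0.2056 -0.0157] yaw 2.899 plate -0.0533 0.0095 F [ 0.1 -0.2  0.5] open 0.051 tilt [ 0.001 -0.   ]
```

Call:
{"name": "step_arm", "arguments": {
  "moves": [
    [-0.03,0,0,0,0.47],
    [-0.03,0,0,0,0.47],
    [-0.02,0,0,0,0.47],
    [-0.02,0,0,0,0.47],
    [-0.02,0,0,0,0.47],
    [0,0,0,0,0.47],
    [0,0,0,0,0.47],
    [0,0,0,0,0.47]
  ]
}}

```text
t: 21.0
ee_pos: [0.566, 0.2046, -0.0161]
tool_rot: [0.121, 0.993, -0.0, -0.003]
ft_force: [-9.5, 1.6, 6.3]
opening: 0.0505
grip_force: 4.9
```

Call:
{"name": "step_arm", "arguments": {
  "moves": [
    [0.05,0,0,0,0.47],
    [0.2,0,0,0,0.47],
    [0.4,0,0,0,0.47],
    [0.5,0,0,0,0.47],
    [0.6,0,0,0,0.47],
    [0.6,0,-0.4,0,0.8],
    [0.6,0,-0.8,0,1],
    [0.6,0,-0.8,0,1]
  ]
}}

```text
t: 21.8
ee_pos: [0.3947, 0.2465, 0.0844]
tool_rot: [0.121, 0.993, -0.0, -0.001]
ft_force: [0.7, -0.1, 0.8]
opening: 0.0317
grip_force: 0.0
```

Call:
{"name": "step_arm", "arguments": {
  "moves": [
    [0,-0.5,-0.9,0,1],
    [0,-0.8,-0.9,0,1],
    [0,-0.9,-0.9,0,1],
    [0,-0.9,-0.5,0,1],
    [0,-0.9,0,0,1],
    [0,-0.6,0,0,1],
    [0,0,0,0,1],
    [0,0,0,0,1]
  ]
}}

```text
t: 22.6
ee_pos: [0.346, 0.0412, 0.225]
tool_rot: [0.122, 0.993, 0.0, 0.001]
ft_force: [0.6, -0.3, -0.0]
opening: 0.0005
grip_force: 0.0
```

```bash
python3 -c "
from h import *
state();block('scene',.026);block('top',.026);snap('scene','s5');snap('top','t5')
a=cv2.imread('pics/t5.png')[90:230,245:375];b=cv2.imread('pics/s5.png')[95:235,205:345]
cv2.imwrite('pics/both5.png',np.hstack([cv2.resize(a,(400,431),interpolation=2),cv2.resize(b,(400,431),interpolation=2)]))"
```

```text
t 22.60 pos [0.346  0.0412 0.225 ] yaw 2.897 plate -0.2264 -0.201 F [ 0.6 -0.3 -0. ] open 0.001 tilt [0.002 0.   ]
block [0.6109 0.187 ] [0.11  0.096] plate xy -0.0028 0.0024 rel yaw -0.0 [234, 150, 64, 44, 1668]
block [0.6178 0.1818] [0.107 0.088] plate xy 0.0051 -0.0011 rel yaw -0.002 [265, 134, 57, 48, 1976]
```

View pics/both5.png

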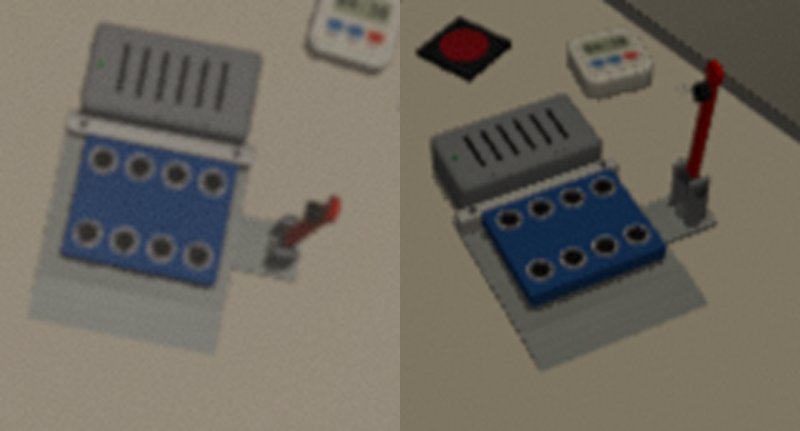

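```bash
python3 -c "
from h import *
p=PL-.165*py
rows([p[0],p[1],.2],PY+np.pi,6,1)
th=np.linspace(1.55,0,24)
for t in th[::2]:
  r=.082;u=np.array([np.cos(t),np.sin(t)]);n=np.array([-np.sin(t),np.cos(t)])
  q=np.array([-.098,.034])+r*u+.003*n; print(round(t,2),(q-[.012*np.sin(t),0]).round(4))"
```

```text
t 22.80 pos [0.346  0.0423 0.2247] yaw 2.901 plate -0.2266 -0.2 F [0.3 0.5 0.3] open 0.000 tilt [-0.001  0.   ]
[[-0.75, 0.12, 0.08, -0.01, 1], [-0.75, 0.12, 0.08, -0.01, 1], [-0.76, 0.12, 0.08, -0.01, 1], [-0.76, 0.12, 0.08, -0.01, 1], [-0.76, 0.12, 0.08, -0.01, 1], [-0.76, 0.12, 0.08, -0.01, 1]]
1.55 [-0.1113  0.116 ]
1.42 [-0.1001  0.1155]
1.28 [-0.0889  0.1134]
1.15 [-0.0778  0.1099]
1.01 [-0.0672  0.1051]
0.88 [-0.057   0.0989]
0.74 [-0.0476  0.0916]
0.61 [-0.0392  0.0832]
0.47 [-0.0318  0.0739]
0.34 [-0.0256  0.0639]
0.2 [-0.0207  0.0534]
0.07 [-0.0172  0.0425]
```

Call:
{"name": "step_arm", "arguments": {
  "moves": [
    [-0.75,0.12,0,0,1],
    [-0.75,0.12,0,0,1],
    [-0.75,0.12,0,0,1],
    [-0.76,0.12,0,0,1],
    [-0.76,0.12,0,0,1],
    [-0.76,0.12,0.3,0,1],
    [0,0,0.8,0,1],
    [0,0,0.5,0,1]
  ]
}}

```text
t: 23.6
ee_pos: [0.5745, 0.0234, 0.1413]
tool_rot: [0.12, 0.993, -0.0, -0.002]
ft_force: [0.1, -0.1, -0.3]
opening: 0.0005
grip_force: 0.0
```

```bash
python3 -c "
from h import *
state()"
```

```text
t 23.60 pos [0.5745 0.0234 0.1413] yaw 2.901 plate -0.0 -0.1651 F [ 0.1 -0.1 -0.3] open 0.001 tilt [-0.004  0.   ]
```

Call:
{"name": "step_arm", "arguments": {
  "moves": [
    [0,0,0.35,0,1],
    [0,0,0.32,0,1],
    [0,0.2,0,0,1],
    [0,0.2,0,0,1],
    [0,0.2,0,0,1],
    [0,0.2,0,0,1],
    [0,0.15,0,0,1],
    [0,0.15,0,0,1]
  ]
}}

```text
t: 24.4
ee_pos: [0.5882, 0.0763, 0.1122]
tool_rot: [0.121, 0.993, 0.0, 0.001]
ft_force: [0.3, 0.2, 0.4]
opening: 0.0005
grip_force: 0.0
```

```bash
python3 -c "
from h import *
state()"
```

```text
t 24.40 pos [0.5882 0.0763 0.1122] yaw 2.900 plate 0.001 -0.1105 F [0.3 0.2 0.4] open 0.001 tilt [0.001 0.   ]
```

Call:
{"name": "step_arm", "arguments": {
  "moves": [
    [0,0.1,0.08,0,1],
    [0,0.1,0.06,0,1],
    [0,0.11,0,0,1],
    [0,0.11,0,0,1],
    [0,0.11,0,0,1],
    [0,0.11,0,0,1],
    [0,0.11,0,0,1],
    [0,0.11,0.02,0,1]
  ]
}}

```text
t: 25.2
ee_pos: [0.5983, 0.1176, 0.1037]
tool_rot: [0.121, 0.993, 0.0, 0.0]
ft_force: [-0.6, 0.0, 0.5]
opening: 0.0003
grip_force: 0.0
```

```bash
python3 -c "
from h import *
state();snap('scene','s6')
im=cv2.imread('pics/s6.png');h=cv2.cvtColor(im,cv2.COLOR_BGR2HSV);m=((h[...,0]<6)|(h[...,0]>174))&(h[...,1]>150)&(h[...,2]>70)
v,u=np.nonzero(m);k=(u>240)&(v<190)&(v>90);print(k.sum(),u[k].min(),u[k].max(),v[k].min(),v[k].max())
for th in (1.6,1.4,1.2,1.0,.8,.6):
  q=PL+(-.098+.096*np.cos(th))*py;print(th,w2px('scene',[q[0],q[1],.034+.096*np.sin(th)]).round(0))"
```

```text
t 25.20 pos [0.5983 0.1176 0.1037] yaw 2.899 plate 0.0012 -0.068 F [-0.6  0.   0.5] open 0.000 tilt [0.001 0.   ]
70 284 317 112 151
1.6 [[312. 116.]]
1.4 [[303. 119.]]
1.2 [[295. 124.]]
1.0 [[287. 129.]]
0.8 [[280. 136.]]
0.6 [[274. 144.]]
```

```bash
python3 -c "
import cv2,numpy as np
im=cv2.imread('pics/s6.png');h=cv2.cvtColor(im,cv2.COLOR_BGR2HSV);m=((h[...,0]<6)|(h[...,0]>174))&(h[...,1]>150)&(h[...,2]>70)
k,l,s,c=cv2.connectedComponentsWithStats(m.astype(np.uint8));print([(x.tolist(),y.round()) for x,y in zip(s,c) if x[4]>4])"
```

```text
[([0, 0, 512, 384, 196419], array([255., 192.])), ([219, 105, 16, 9, 119], array([227., 109.])), ([284, 112, 3, 2, 5], array([285., 113.])), ([315, 115, 3, 7, 13], array([316., 118.])), ([308, 123, 8, 29, 46], array([311., 138.]))]
```

Call:
{"name": "step_arm", "arguments": {
  "moves": [
    [0,0,-0.3,0,1],
    [0,-0.5,-0.1,0,1],
    [0,-0.5,0,0,1],
    [0,-0.5,0,0,1],
    [0,-0.5,0,0,1],
    [0,0,0.3,0,1],
    [0,0,0.4,0,1],
    [0,0,0.3,0,1]
  ]
}}

```text
t: 26.05
ee_pos: [0.5738, 0.0203, 0.0725]
tool_rot: [0.121, 0.993, 0.0, -0.0]
ft_force: [-0.5, 0.2, -0.4]
opening: 0.0004
grip_force: 0.0
```

```bash
python3 -c "
from h import *
state()"
```

```text
t 26.05 pos [0.5738 0.0203 0.0725] yaw 2.899 plate -0.0001 -0.1683 F [-0.5  0.2 -0.4] open 0.000 tilt [-0.  0.]
```

Call:
{"name": "step_arm", "arguments": {
  "moves": [
    [0,0.2,0,0,1],
    [0,0.2,0,0,1],
    [0,0.2,0,0,1],
    [0,0.15,0,0,1],
    [0,0.12,0,0,1],
    [0,0.12,0,0,1],
    [0,0.12,0,0,1],
    [0,0.12,0,0,1]
  ]
}}

```text
t: 26.85
ee_pos: [0.589, 0.08, 0.0738]
tool_rot: [0.121, 0.993, -0.0, 0.0]
ft_force: [-0.1, -0.6, 1.3]
opening: 0.0007
grip_force: 0.6
```

```bash
cat >> h.py <<'E'
def red():
    h=cv2.cvtColor(robot.capture('scene'),cv2.COLOR_RGB2HSV);m=((h[...,0]<6)|(h[...,0]>174))&(h[...,1]>150)&(h[...,2]>70)
    k,l,s,c=cv2.connectedComponentsWithStats(m.astype(np.uint8));print([x.tolist() for x in s[1:] if x[4]>4])
E
python3 -c "
from h import *
state();red()"
```

```text
t 26.85 pos [0.589  0.08   0.0738] yaw 2.899 plate 0.0009 -0.1067 F [-0.1 -0.6  1.3] open 0.001 tilt [ 0. -0.]
[[219, 105, 17, 9, 120], [308, 117, 4, 6, 14], [307, 125, 4, 27, 36]]
```

```bash
python3 -c "
from h import *
th=np.linspace(1.49,-.02,25);r=.072
q=np.c_[-.098+r*np.cos(th)-.015*np.sin(th),.005+r*np.sin(th)+.003*np.cos(th)]
print(q[0],q[-1]);d=np.diff(q,axis=0)/.05;print([[0,round(a,2),round(-b,2),0,1] for a,b in d.tolist()])"
```

```text
[-0.10714006  0.07700724] [-0.02571442  0.0065595 ]
[[0, 0.09, 0.01, 0, 1], [0, 0.09, 0.01, 0, 1], [0, 0.09, 0.02, 0, 1], [0, 0.09, 0.02, 0, 1], [0, 0.09, 0.03, 0, 1], [0, 0.09, 0.03, 0, 1], [0, 0.09, 0.04, 0, 1], [0, 0.09, 0.04, 0, 1], [0, 0.08, 0.05, 0, 1], [0, 0.08, 0.05, 0, 1], [0, 0.08, 0.06, 0, 1], [0, 0.08, 0.06, 0, 1], [0, 0.07, 0.07, 0, 1], [0, 0.07, 0.07, 0, 1], [0, 0.07, 0.07, 0, 1], [0, 0.06, 0.08, 0, 1], [0, 0.06, 0.08, 0, 1], [0, 0.05, 0.08, 0, 1], [0, 0.05, 0.08, 0, 1], [0, 0.04, 0.09, 0, 1], [0, 0.04, 0.09, 0, 1], [0, 0.03, 0.09, 0, 1], [0, 0.03, 0.09, 0, 1], [0, 0.02, 0.09, 0, 1]]
```

Call:
{"name": "step_arm", "arguments": {
  "moves": [
    [0,0.09,0,0,1],
    [0,0.09,0,0,1],
    [0,0.09,0.01,0,1],
    [0,0.09,0.01,0,1],
    [0,0.09,0.02,0,1],
    [0,0.09,0.02,0,1],
    [0,0.09,0.03,0,1],
    [0,0.09,0.04,0,1]
  ]
}}

```text
t: 27.7
ee_pos: [0.5973, 0.1151, 0.0668]
tool_rot: [0.121, 0.993, -0.0, -0.0]
ft_force: [-2.0, -1.6, 0.4]
opening: 0.0003
grip_force: 0.7
```

Call:
{"name": "step_arm", "arguments": {
  "moves": [
    [0,0.08,0.05,0,1],
    [0,0.08,0.05,0,1],
    [0,0.08,0.06,0,1],
    [0,0.08,0.06,0,1],
    [0,0.07,0.07,0,1],
    [0,0.07,0.07,0,1],
    [0,0.07,0.07,0,1],
    [0,0.06,0.08,0,1]
  ]
}}

```text
t: 28.5
ee_pos: [0.6047, 0.1436, 0.0412]
tool_rot: [0.121, 0.993, 0.0, 0.0]
ft_force: [0.3, -0.4, 0.7]
opening: 0.0002
grip_force: 0.6
```

```bash
python3 -c "
from h import *
state();red()
for th in (1,.8,.6,.4,.2,0):
  q=PL+(-.098+.096*np.cos(th))*py;print(th,w2px('scene',[q[0],q[1],.034+.096*np.sin(th)]).round(0))"
```

```text
t 28.50 pos [0.6047 0.1436 0.0412] yaw 2.899 plate 0.0014 -0.0412 F [ 0.3 -0.4  0.7] open 0.000 tilt [ 0. -0.]
[[219, 105, 17, 9, 122], [272, 146, 13, 6, 35], [286, 149, 20, 6, 57]]
1 [[287. 129.]]
0.8 [[280. 136.]]
0.6 [[274. 144.]]
0.4 [[270. 151.]]
0.2 [[268. 159.]]
0 [[267. 166.]]
```

Call:
{"name": "step_arm", "arguments": {
  "moves": [
    [0,0.06,0.08,0,1],
    [0,0.05,0.08,0,1],
    [0,0.05,0.08,0,1],
    [0,0.04,0.09,0,1],
    [0,0.04,0.09,0,1],
    [0,0.03,0.09,0,1],
    [0,0.02,0.06,0,1],
    [0,0,0,0,1]
  ]
}}

```text
t: 29.35
ee_pos: [0.6076, 0.1577, 0.0123]
tool_rot: [0.121, 0.993, 0.0, -0.0]
ft_force: [-0.1, -0.3, 0.1]
opening: 0.0005
grip_force: 0.0
```

Call:
{"name": "step_arm", "arguments": {
  "moves": [
    [0,0,0.04,0,1],
    [0,0,0.03,0,1],
    [0,0,0.02,0,1],
    [0,0,0.02,0,1],
    [0,0,0,0,1],
    [0,0,0,0,1],
    [0,0,0,0,1],
    [0,0,0,0,1]
  ]
}}

```text
t: 30.15
ee_pos: [0.6081, 0.1575, 0.0077]
tool_rot: [0.121, 0.993, 0.0, 0.0]
ft_force: [0.9, 1.1, 0.5]
opening: 0.0003
grip_force: 0.9
```

```bash
python3 -c "
from h import *
state();red()"
```

```text
t 30.15 pos [0.6081 0.1575 0.0077] yaw 2.899 plate 0.0014 -0.0269 F [0.9 1.1 0.5] open 0.000 tilt [0. 0.]
[[219, 105, 17, 9, 121], [282, 152, 24, 12, 105], [267, 162, 10, 7, 44]]
```

Nearly level; press gently until force builds.

Call:
{"name": "step_arm", "arguments": {
  "moves": [
    [0,0,0.02,0,1],
    [0,0,0.02,0,1],
    [0,0,0.02,0,1],
    [0,0,0.02,0,1],
    [0,0,0,0,1],
    [0,0,0,0,1],
    [0,0,0,0,1],
    [0,0,0,0,1]
  ]
}}

```text
t: 31.0
ee_pos: [0.6083, 0.1576, 0.0073]
tool_rot: [0.121, 0.993, -0.0, -0.0]
ft_force: [-9.1, -0.5, 19.3]
opening: 0.0005
grip_force: 9.6
```

Call:
{"name": "step_arm", "arguments": {
  "moves": [
    [0,0,-0.05,0,1],
    [0,0,-0.05,0,1],
    [0,0,-0.2,0,1],
    [0,0,-0.5,0,1],
    [0,0,-0.9,0,1],
    [0,0,-0.9,0,1],
    [0.6,0,-0.7,0,1],
    [0.8,-0.3,0,0,1]
  ]
}}

```text
t: 31.8
ee_pos: [0.5405, 0.1607, 0.176]
tool_rot: [0.121, 0.993, 0.002, 0.006]
ft_force: [0.4, 1.2, 1.8]
opening: -0.0
grip_force: 0.0
```

Call:
{"name": "step_arm", "arguments": {
  "moves": [
    [0.8,-0.6,0,0,1],
    [0.8,-0.6,0,0,1],
    [0.8,-0.6,0,0,1],
    [0.5,-0.6,0,0,1],
    [0.4,-0.6,0,0,1],
    [0,0,0,0,1],
    [0,0,0,0,1],
    [0,0,0,0,1]
  ]
}}

```text
t: 32.6
ee_pos: [0.3407, 0.0539, 0.1687]
tool_rot: [0.121, 0.993, 0.0, 0.0]
ft_force: [0.9, 0.0, 0.9]
opening: 0.0004
grip_force: 0.0
```

```bash
python3 -c "
from h import *
state();block('scene',.022);block('top',.022);red();snap('scene','s7');snap('top','t7')
for th in (.1,0,-.1):
  for s,z in((.105,0),):
    q=PL+(-.098+s*np.cos(th))*py;print(th,w2px('scene',[q[0],q[1],.034+.096*np.sin(th)]).round(1))
a=cv2.imread('pics/t7.png')[90:230,245:375];b=cv2.imread('pics/s7.png')[95:235,205:345]
cv2.imwrite('pics/both7.png',np.hstack([cv2.resize(a,(400,431),interpolation=2),cv2.resize(b,(400,431),interpolation=2)]))"
```

```text
t 32.60 pos [0.3407 0.0539 0.1687] yaw 2.899 plate -0.2345 -0.19 F [0.9 0.  0.9] open 0.000 tilt [0. 0.]
block [0.6142 0.1841] [0.11  0.096] plate xy 0.0011 0.0004 rel yaw -0.005 [234, 150, 64, 44, 1557]
block [0.6185 0.1811] [0.107 0.088] plate xy 0.006 -0.0015 rel yaw 0.0 [266, 134, 56, 48, 1969]
[[219, 105, 16, 9, 114], [284, 112, 3, 2, 5], [267, 151, 39, 18, 202]]
0.1 [[263. 164.]]
0 [[262.8 167.5]]
-0.1 [[263.  170.8]]
```

View pics/both7.png

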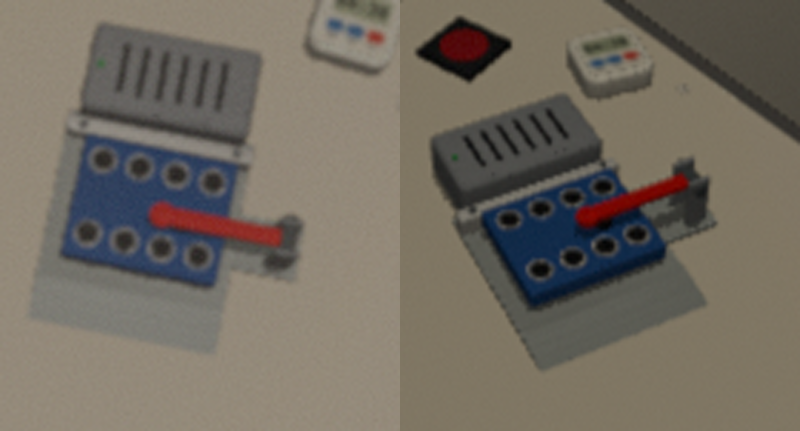

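The picture shows the bar lying on the block, with the block flush against the rail. The bar tip is at about (587,218) in the right-hand crop. The arm is clear of everything.

```bash
python3 -c "
from h import *
print(robot.sign_off())"
```

```text
the job is handed in; nothing more can be done
None
```

The job is handed in at about 33 s: the last images show the block flush against the rail and centred, with the red bar down on it and the arm clear. I steered clear of the beaker and vials but did not re-measure them, and `sign_off()` returned no verdict.

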